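# Unlock a resin printer's build platform from its drain dock and hold it up at a slant

### The job

Take the flat-handled key from the tool rack, push its square tip into the recess of the drain dock's latch knob and, never touching the knob with the fingers, turn it with the key about a quarter turn anticlockwise (seen from above) to its stop; leave the key standing there. Then draw the build platform straight up out of the dock by its black bar, tip it to a slant of about 45 degrees and finish while still holding it like that, motionless, clear of everything and at least 20 cm above the bench. Leave everything else where it is.

Things in the scene. Friction and masses are not known exactly. Their poses are not given: they have to be found in the camera images.
- dock: Grey plastic drain dock, fixed: open tray 111 (x) x 139 (y) mm, walls 58 mm high, ledges carrying the platform's plate 50 mm above the bench with 1.5 mm play at each side. Origin: on the bench under the tray's centre, z up. The latch post stands outside the +y end at (0, 92) mm, the knob on top. With the latch open the platform lifts straight out (50 mm of lift clears it).
- latch (a joint): Angle (rad) of the latch knob: dark steel, four lobes, 52 mm wide, 26 mm high, underside 61 mm up, with a latch finger 10 mm wide reaching 40 mm from its axis. Grows anticlockwise from above. At 0 the finger points along the dock's -y, 2 mm over the plate, and blocks it; clear of it from 0.9; hard stop at 1.57. Stays where left (friction 0.06 N m). Starts at 0 to 0.3.
- socket (a point): Centre of the mouth of the knob's recess, 87 mm above the bench; z up, x and y parallel to the recess's sides; turns with the knob. Recess 14.5 mm square, 20 mm deep, 2 mm chamfer. The key fits in any of four quarter-turn attitudes, with about 0.24 rad of play each way, and stands there by itself when let go.
- key: Key, 78 mm tall, 110 g: steel tip 12 mm square, 30 mm long, lowest 4 mm stepped to 8 mm square; 24 mm collar; flat black handle 14 (x) x 44 (y) mm, from 34 to 78 mm height. The only flat handle in the rack. Origin: centre of the tip's foot, z up, x the thin way of the handle, tip sides parallel to x and y. Starts upright in the rack, foot 16 mm above the bench.
- key_tip (a point): The centre of the foot of the key's tip (same as the key's origin).
- key_grip (a point): Centre of the key's handle, 56 mm above the foot of its tip; axes as the key's.
- rack: White tool rack block, fixed, 70 (x) x 190 (y) x 40 (z) mm, with three 14 mm square holes 24 mm deep at y = -60, 0 and 60 mm in its frame; key, driver and pusher stand in them in any order. Origin: on the bench under its centre.
- platform: Build platform, 0.3 to 0.55 kg: aluminium plate 96 (x) x 124 (y) x 10 mm, a dark neck 18 x 34 mm, and on it a black grip bar 22 (x) x 70 (y) x 30 (z) mm, from 34 to 64 mm above the plate's underside. Two grey prints hang 36 mm below the plate. Origin: centre of the plate's underside (50 mm above the bench while docked); z from plate to bar.
- grip (a point): Centre of the platform's grip bar, 49 mm above the plate's underside; axes as the platform's.
- driver: Bystander in the rack: driver with a round black handle 26 mm in diameter, 84 mm tall. Origin: foot of its tip. Leave it there.
- pusher: Bystander in the rack: square steel rod with a 30 mm black ball on top, 73 mm tall. Origin: its foot. Leave it there.
- bowl: Bystander: translucent plastic washing bowl, 170 mm wide, 75 mm high. Origin: centre of its underside.
- spray: Bystander: white and blue bottle, 64 mm wide, 150 mm high. Origin: centre of its underside.
- jar: Bystander: amber glass jar with a black cap, 60 mm wide, 70 mm high. Origin: centre of its underside.
- figure: Bystander: finished grey resin figure, 36 mm wide, 50 mm high. Origin: centre of its underside.
- brush: Bystander: flat brush lying on the bench. Origin: underside of its middle.
There are look-alikes about, which are no part of the job. Leave any pink look-alike of the key alone.

How it is judged (in metres and radians):
On the way, in this order (a step that is already met when the one before it is completed fails the run):
1. the key's tip is in the recess of the latch knob, at least 12 mm deep, the latch still closed (z of key_tip in the frame of socket below -0.012 m and x of key_tip in the frame of socket between -0.006 and 0.006 m and y of key_tip in the frame of socket between -0.006 and 0.006 m and angle between key's own z axis and vertical below 0.35 rad and value of joint latch below 0.8 rad), for 0.1 s.
2. with the key in the recess the knob is turned to 1.0 rad or more (z of key_tip in the frame of socket below -0.012 m and x of key_tip in the frame of socket between -0.006 and 0.006 m and y of key_tip in the frame of socket between -0.006 and 0.006 m and angle between key's own z axis and vertical below 0.35 rad and value of joint latch above 1 rad), for 0.1 s.
3. the platform is drawn at least 60 mm up from its place in the dock (z of platform in the frame of dock above 0.11 m), for 0.1 s.
4. the raised platform is tipped to between 33 and 60 degrees (height (world z) of platform above 0.15 m and angle between platform's own z axis and vertical between 0.58 and 1.05 rad), for 0.2 s.
At the end, for the whole second after the job is handed in: Platform held at rest in the fingers, underside centre over 170 mm up, slanted 33 to 60 degrees, touching nothing else; latch above 0.95 rad; key let go and standing in the knob, at least 12 mm deep, within 6 mm of centre, leaning under 20 degrees (height (world z) of platform above 0.17 m and angle between platform's own z axis and vertical between 0.58 and 1.05 rad and contact force between the fingers and platform above 3 N and contact force between platform and dock below 0.1 N and contact force between each of platform, the fingers and key below 0.1 N and contact force between platform and bowl below 0.1 N and contact force between platform and spray below 0.1 N and contact force between platform and jar below 0.1 N and linear speed of platform below 0.03 m/s and angular speed of platform below 0.2 rad/s and value of joint latch above 0.95 rad and z of key_tip in the frame of socket below -0.012 m and x of key_tip in the frame of socket between -0.006 and 0.006 m and y of key_tip in the frame of socket between -0.006 and 0.006 m and angle between key's own z axis and vertical below 0.35 rad); the arm keeps its last pose, push and grip.
It fails at once if the fingers or the arm push on the knob (more than 2 N) (contact force between any of the fingers, the arm and latch above 2 N).
It fails at once if the driver or the pusher is moved more than 30 mm, or another bystander more than 50 mm (distance of any of driver, pusher from where it was at the start of the episode above 0.03 m or distance of any of bowl, spray, jar, figure, brush from where it was at the start of the episode above 0.05 m).
It also fails if it takes over 54 s, if anything falls off the work surface, if the arm or the gripper's body presses on something with over 40 N, if the wrist force passes 120 N, or if a joint passes its speed limit or range.

### The arm

A 7-joint arm with a two-finger parallel gripper is mounted at the origin on the work surface. World frame = base frame: x ahead of the robot, y to its left, z up, the work surface at z = 0. Lengths are in mm, angles in rad, forces in N, time in s.
With the tool pointing down it reaches from about 425 to 1025 mm from the base axis. Payload 9.4 kg.
Tool frame: the origin (TCP) lies midway between the tips of the shut fingers; the grasp point (between the pads) lies 19 mm behind it (robot.grasp_offset is the distance from the TCP to the grasp point, in mm); z points along the fingers, y is the line along which they close (so a half turn about z gives the same grasp; the last joint's range is limited). The gripper opens to 85 mm and grips with 20 to 120 N. Pads are 22 mm wide; open, the fingers measure 114 mm over their backs; the gripper's body (76 mm by 85 mm) begins 54 mm behind the grasp point. The pads swing forward as they close: fully open they stand 13 mm farther back than shut.
Start: joints at [1.14, 0.599, -0.003, 1.599, 0.002, 0.943, -0.08], TCP at [251.178, -680.098, 231.275] pointing down, gripper open.
Joint ranges: [-2.57, 2.57], [-0.35, 1.97], [-1.29, 1.29], [0.11, 2.56], [-1.05, 4.19], [0.11, 1.86], [-2.63, 2.63]. Speed limits (rad/s): [2.22, 2.22, 3.01, 3.01, 3.14, 3.14, 3.14].

### API

Orientations are given as a unit quaternion [x, y, z, w].
In Python, from workcell import robot, eyes, order, nets gives the robot as it stands.
- The arm moves only by the tool servo_tool, never from a script. Its argument "rows" is a list of rows, each an object of numbers: "hand": the opening, from 0 (shut) to 1 (fully open); "tx", "ty", "tz": the shift along the tool's x, y, z in m; "spin": the turn about the tool's z in rad. In form: [{"hand": .., "tx": .., "ty": .., "tz": .., "spin": ..}, ...]. A call has 1 to 12 rows; each row is the pose to reach, as a shift and turn from the pose commanded when the call began, along the tool's axes at that moment; what a row does not reach only later rows make up. A row lasts 1/12 s, in which the tool goes at most 41.7 mm and 7.16 degrees, less where a joint would pass 70% of its speed; a pose out of reach is approached as far as the arm can. A call with a gripper value outside its range is refused whole. The fingers move at their own pace and stop on an object; the grip force is fixed at half the most. Time passes only in rows, so rows that repeat a pose let the fingers close. It gives the time, the measured TCP pose, the force, the opening and the grip force at its end, in the units of the state.
- robot.read_state(): the state, without advancing time (a new reading comes with each control period).
- eyes.grab_frame(name): name is "scene" or "top" or "wrist"; returns the picture (420x560x3 uint8, red, green, blue); there is no depth.
- eyes.camera_model(name): a dict with "mtx" (3x3 intrinsics, pixels), "extrinsics" (4x4, takes a point from camera to world coordinates). Camera axes: x right, y down, z forward; pixel columns grow to the right and rows downward; lengths in mm; the calibration is good to about 2 mm. A picture is of the moment at which its call begins: read the wrist's pose just before it. camera_model takes no time and is no camera call; for the wrist camera it gives the pose at the moment of the call.
- order.sign_off(): hands the job in; it is judged then, once.
Trained networks look in the newest picture that a camera, given by its name, has taken for a name from the list of things; names that differ only in an ending like _2 or _b are one class to them, and where a whole thing is asked for, a point or a joint stands for the part that bears it (a point fixed in the world has none). Each returns a list of dicts, best first, with "score" (0 to 1); they miss things now and then, are a little off and sometimes report something else, mostly with a low value. They report only what shows in the picture. A call takes as long as a camera call. They do not tell look-alikes from the thing itself.
- nets.cut_out(camera, target): "region" (420x560 bool, what is visible of it) and "box" ([left, top, right, bottom] in pixels, round what is visible of it).
The state is a dict: "time_s": time; "joints": joint angles; "joint_vel": joint speeds; "joint_torque": joint torques, N m; "tool_pos": TCP position; "ee_rot": TCP orientation; "contact_force": force on the tool from outside, world axes, zero at the start; "ft_torque": the same for the moment, N m; "width": finger opening in mm; "gripper_force": force on a finger pad.
Only numpy, scipy, OpenCV 4.12 (cv2) and the standard library are available. Lean on these libraries where they do the work, as an engineer would, in place of code of your own. Each camera call takes 0.05 s, during which the arm holds its last target. There are 200 camera calls.

## Working session

There is one attempt and no reset: what is moved stays moved. The work goes in short steps, Python scripts to look and compute and a tool call to move; the robot and the scene stay as the last step left them, time stands still between calls to the robot, and variables do not carry over. Pictures are saved under pics/ and viewed, at most 10 in all, crops included, and the job is handed in when it is done.

Besides the shell and the picture viewer there is one more tool, called after "Emit:" as a command line: name --argument value ..., lists and objects as JSON in quotes. servo_tool: Moves the arm, as the interface text tells. Its arguments: {"type":"object","properties":{"rows":{"type":"array","items":{"type":"object","properties":{"hand":{"type":"number"},"tx":{"type":"number"},"ty":{"type":"number"},"tz":{"type":"number"},"spin":{"type":"number"}}}}},"required":["rows"]}

```bash
mkdir -p pics; ls; cat > h.py <<'E'
import numpy as np, cv2
from workcell import robot, eyes, order, nets
from scipy.spatial.transform import Rotation as R
def grab(c,f=None):
    im=eyes.grab_frame(c)
    if f: cv2.imwrite('pics/'+f,im[:,:,::-1])
    return im
def ray(cam,u,v):
    m=eyes.camera_model(cam);K=np.array(m['mtx']);T=np.array(m['extrinsics'])
    d=T[:3,:3]@np.linalg.inv(K)@np.array([u,v,1.]);return T[:3,3],d
def at(cam,u,v,z):
    o,d=ray(cam,u,v);return o+d*(z-o[2])/d[2]
def proj(cam,P):
    m=eyes.camera_model(cam);K=np.array(m['mtx']);T=np.linalg.inv(np.array(m['extrinsics']))
    p=(T[:3,:3]@np.atleast_2d(P).T).T+T[:3,3];q=(K@p.T).T;return q[:,:2]/q[:,2:]
def st():
    s=robot.read_state();return s['time_s'],np.array(s['tool_pos']),R.from_quat(s['ee_rot'])
E
python3 - <<'E'
from h import *
np.set_printoptions(precision=3,suppress=True)
s=robot.read_state();print(s['time_s'],s['tool_pos']);print(R.from_quat(s['ee_rot']).as_matrix())
for c in ('scene','top','wrist'):
    grab(c,c+'0.png');print(c,eyes.camera_model(c)['extrinsics'],eyes.camera_model(c)['mtx'])
a=cv2.imread('pics/scene0.png');b=cv2.imread('pics/top0.png')
E
```

```text
pics
0.0 [ 251.027 -679.661  230.424]
[[ 0.938  0.347 -0.001]
 [ 0.347 -0.938  0.001]
 [-0.    -0.002 -1.   ]]
scene [[  -0.291    0.507   -0.811 1637.7  ]
 [   0.957    0.138   -0.256  272.112]
 [  -0.018   -0.851   -0.525  808.898]
 [   0.       0.       0.       1.   ]] [[499.498   0.    280.577]
 [  0.    499.498 209.27 ]
 [  0.      0.      1.   ]]
top [[   0.01    -0.998    0.056  461.223]
 [  -1.      -0.01    -0.007  -67.249]
 [   0.008   -0.056   -0.998 1122.332]
 [   0.       0.       0.       1.   ]] [[438.003   0.    282.633]
 [  0.    438.003 214.492]
 [  0.      0.      1.   ]]
wrist [[   0.347   -0.895   -0.28   322.601]
 [  -0.938   -0.332   -0.102 -654.829]
 [  -0.001    0.298   -0.955  374.063]
 [   0.       0.       0.       1.   ]] [[373.326   0.    269.478]
 [  0.    373.326 218.102]
 [  0.      0.      1.   ]]
```

View pics/scene0.png

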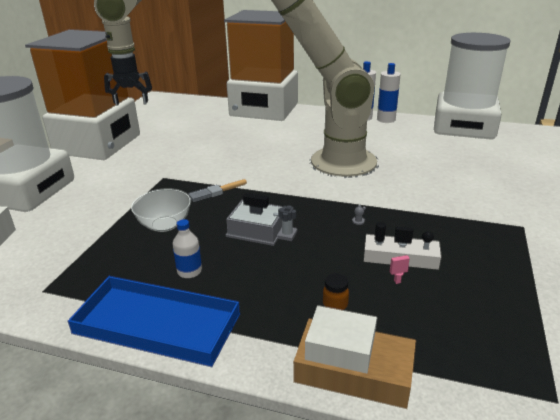

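View pics/top0.png

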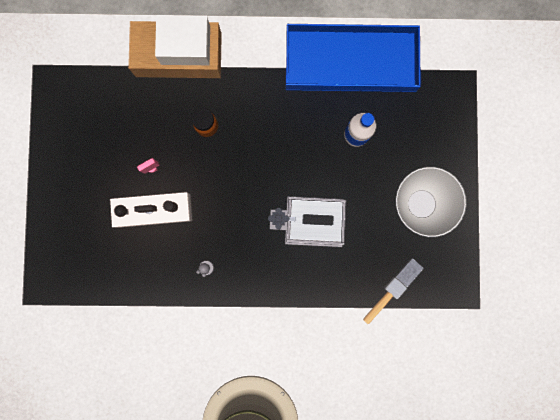

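The scene shows the dock (about 257,218), the knob (287,220) and the rack (402,250), where the flat handle is in the middle hole. In the top view the key is at (146,209), the knob at (279,219), the grip bar at (318,219) and the rack at (150,210). Next I'll measure these.

```bash
python3 - <<'E'
from h import *
np.set_printoptions(precision=2,suppress=True)
grab('top')
for n,z in (('rack',40),('key',94),('driver',100),('pusher',89),('latch',87),('dock',58),('platform',60),('grip',114),('spray',150),('bowl',75),('jar',70)):
    for r in nets.cut_out('top',n)[:2]:
        m=r['region'].astype(np.uint8);c=cv2.findContours(m,0,2)[0];c=max(c,key=cv2.contourArea)
        w=np.array([at('top',*p[0],z)[:2] for p in c],np.float32)
        (x,y),(a,b),an=cv2.minAreaRect(w)
        print(n,round(r['score'],2),r['box'],'ctr',round(x,1),round(y,1),'size',round(a),round(b),'ang',round(an,1))
E
```

```text
rack 0.56 [109.1, 194.3, 190.5, 227.5] ctr 531.1 250.9 size 72 197 ang 5.6
key 0.45 [136.2, 156.8, 158.2, 173.3] ctr 629.9 244.6 size 31 49 ang 27.7
driver 0.47 [160.2, 199.6, 176.8, 210.4] ctr 537.2 188.8 size 26 33 ang 0.6
pusher 0.42 [114.9, 205.3, 130.4, 218.9] ctr 523.9 307.7 size 29 31 ang 1.7
latch 0.73 [266.6, 210.8, 293.4, 227.9] ctr 510.1 -69.6 size 44 44 ang 45.6
dock 0.64 [268.7, 197.9, 345.1, 249.3] ctr 504.7 -132.5 size 187 120 ang 89.0
platform 0.86 [289.9, 199.7, 339.2, 237.5] ctr 508.7 -154.5 size 126 96 ang 88.3
grip 0.94 [286.0, 195.4, 340.8, 243.5] ctr 506.0 -150.1 size 119 91 ang 88.0
spray 0.94 [343.2, 111.9, 374.6, 148.5] ctr 711.4 -247.0 size 61 86 ang 45.7
bowl 0.87 [395.0, 164.9, 464.6, 233.0] ctr 555.8 -430.1 size 162 162 ang 89.7
bowl 0.51 [293.0, 203.0, 342.9, 239.9] ctr 507.7 -154.3 size 122 94 ang 87.7
jar 0.91 [192.1, 106.2, 216.7, 140.4] ctr 742.8 118.8 size 71 57 ang 45.4
```

Emit:
servo_tool --rows '[{"hand":1,"tx":0.292,"ty":-0.386,"tz":0,"spin":-0.66},{"hand":1,"tx":0.292,"ty":-0.386,"tz":0,"spin":-0.66},{"hand":1,"tx":0.292,"ty":-0.386,"tz":0,"spin":-0.66},{"hand":1,"tx":0.292,"ty":-0.386,"tz":0,"spin":-0.66},{"hand":1,"tx":0.292,"ty":-0.386,"tz":0,"spin":-0.66},{"hand":1,"tx":0.292,"ty":-0.386,"tz":0,"spin":-0.66},{"hand":1,"tx":0.292,"ty":-0.386,"tz":0,"spin":-0.66},{"hand":1,"tx":0.292,"ty":-0.386,"tz":0,"spin":-0.66},{"hand":1,"tx":0.292,"ty":-0.386,"tz":0,"spin":-0.66},{"hand":1,"tx":0.292,"ty":-0.386,"tz":0,"spin":-0.66},{"hand":1,"tx":0.292,"ty":-0.386,"tz":0,"spin":-0.66},{"hand":1,"tx":0.292,"ty":-0.386,"tz":0,"spin":-0.66}]'

```text
time_s: 1.75
tool_pos: [392.2, -213.1, 231.7]
ee_rot: [0.874, 0.487, 0.001, 0.0]
contact_force: [-0.6, -0.0, -0.6]
width: 85.5
gripper_force: 0.0
```

```bash
cat >> h.py <<'E'
def to(x,y,z,az):
    "deltas in tool axes to a pose with TCP at x,y,z and tool y at azimuth az (deg)"
    t,p,r=st();M=r.as_matrix();d=M.T@(np.array([x,y,z])-p)/1000
    a=np.degrees(np.arctan2(M[1,1],M[0,1]));s=-np.radians((az-a+90)%180-90)
    print('t %.2f pos %s az %.1f'%(t,p.round(1),a),'| d',d.round(4),'spin %.3f'%s,'(or %.3f) rows %.1f'%(s-np.sign(s)*np.pi,np.linalg.norm(d)/.0417), 'q7 %.2f w %.1f'%(robot.read_state()['joints'][6],robot.read_state()['width']))
E
python3 -c "
from h import *
to(531,240,230,5.6)"
```

```text
t 1.75 pos [ 392.2 -213.1  231.7] az -31.7 | d [ 0.4583 -0.1204  0.002 ] spin -0.652 (or 2.490) rows 11.4 q7 -0.32 w 85.5
```

Emit:
servo_tool --rows '[{"hand":1,"tx":0.458,"ty":-0.12,"tz":0,"spin":-0.652},{"hand":1,"tx":0.458,"ty":-0.12,"tz":0,"spin":-0.652},{"hand":1,"tx":0.458,"ty":-0.12,"tz":0,"spin":-0.652},{"hand":1,"tx":0.458,"ty":-0.12,"tz":0,"spin":-0.652},{"hand":1,"tx":0.458,"ty":-0.12,"tz":0,"spin":-0.652},{"hand":1,"tx":0.458,"ty":-0.12,"tz":0,"spin":-0.652},{"hand":1,"tx":0.458,"ty":-0.12,"tz":0,"spin":-0.652},{"hand":1,"tx":0.458,"ty":-0.12,"tz":0,"spin":-0.652},{"hand":1,"tx":0.458,"ty":-0.12,"tz":0,"spin":-0.652},{"hand":1,"tx":0.458,"ty":-0.12,"tz":0,"spin":-0.652},{"hand":1,"tx":0.458,"ty":-0.12,"tz":0,"spin":-0.652},{"hand":1,"tx":0.458,"ty":-0.12,"tz":0,"spin":-0.652}]'

```text
time_s: 2.75
tool_pos: [532.4, 242.2, 231.7]
ee_rot: [0.671, 0.741, 0.002, -0.001]
contact_force: [0.2, 0.1, 1.2]
width: 85.3
gripper_force: 0.0
```

```bash
python3 - <<'E'
from h import *
to(531,248,80,5.6)
grab('wrist','w1.png')
for n,z in (('key',94),('driver',100),('pusher',89),('rack',40)):
    for r in nets.cut_out('wrist',n)[:2]:
        m=r['region'].astype(np.uint8);c=max(cv2.findContours(m,0,2)[0],key=cv2.contourArea)
        w=np.array([at('wrist',*p[0],z)[:2] for p in c],np.float32)
        (x,y),(a,b),an=cv2.minAreaRect(w)
        print(n,round(r['score'],2),r['box'],'ctr',round(x,1),round(y,1),'size',round(a),round(b),'ang',round(an,1))
E
```

```text
t 2.75 pos [532.4 242.2 231.7] az 5.7 | d [ 0.0053 -0.0011  0.1517] spin 0.002 (or -3.140) rows 3.6 q7 -0.72 w 85.3
key 0.88 [369.1, 165.7, 415.0, 221.5] ctr 623.4 256.0 size 24 50 ang 31.3
key 0.79 [255.7, 158.2, 280.0, 217.2] ctr 530.9 252.2 size 20 47 ang 5.7
driver 0.83 [254.8, 227.5, 285.7, 277.2] ctr 536.1 195.9 size 25 41 ang 5.6
pusher 0.97 [251.8, 90.0, 292.1, 131.3] ctr 525.5 304.6 size 28 27 ang 48.8
rack 0.75 [226.0, 66.3, 313.0, 274.7] ctr 530.9 243.0 size 72 191 ang 5.4
rack 0.71 [426.9, 282.0, 517.1, 362.2] ctr 754.0 112.7 size 52 113 ang 50.1
```

View pics/w1.png

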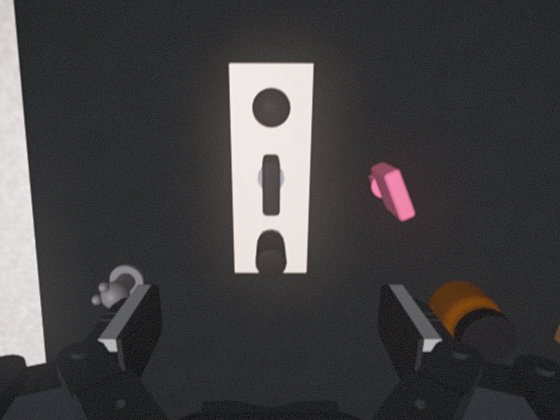

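The wrist view shows the rack upright in the frame (columns 230–313). The ball is at (271,107), the flat key handle at (271,185) and the round driver at (271,252). The pink look-alike lies at (393,192), outside the rack. I'll refine the key's position along y with both cameras.

```bash
python3 - <<'E'
from h import *
np.set_printoptions(precision=1,suppress=True)
for v,z in ((64,40),(272,40),(155,94),(210,94),(216,94),(216,50)): print('wrist',v,z,at('wrist',270,v,z))
# profile along handle in both
g=cv2.cvtColor(cv2.imread('pics/top0.png'),6); print(g[204:215,128:164:2])
w=cv2.cvtColor(cv2.imread('pics/w1.png'),6); print(w[148:224:2,271])
for u,z in ((109.5,40),(190,40),(134,94),(157,94),(157,50)): print('top',u,at('top',u,209,z))
# predicted pixels for key model at candidate y
a=np.radians(5.6);ex=np.array([np.cos(a),np.sin(a),0]);ey=np.array([-np.sin(a),np.cos(a),0])
for y in (244,248,252):
    c=np.array([531,y,0]);P=[c+s*22*ey+[0,0,z] for s in(1,-1) for z in(94,50)]+[c+s*95*ey+[0,0,40] for s in (1,-1)]
    print(y,'top cols',proj('top',P)[:,0],'wrist rows',proj('wrist',P)[:,1])
E
```

```text
wrist 64 40 [521.7 337.9  40. ]
wrist 272 40 [539.7 149.1  40. ]
wrist 155 94 [528.1 270.3  94. ]
wrist 210 94 [532.2 227.7  94. ]
wrist 216 94 [532.7 222.8  94. ]
wrist 216 50 [533.9 209.4  50. ]
[[244 243 244 248 250 253 255 255 255 255 208 176 255 255 251 246 244 235]
 [244 244 245 252 255 214 159 160 104  85  56  47  81 115 254 245 246 230]
 [245 243 247 185  82  59  52  46  39  36  43  42  24  26 152 248 246 197]
 [247 243 248  99  30  40  50  46  47  49  52  54  41  29  79 250 246 255]
 [246 245 249 132  42  50  54  52  57  58  64  60  41  34  75 251 244 253]
 [203 245 248 131  47  58  58  55  53  60  60  57  45  35  53 248 246 252]
 [195 246 247 131  38  47  48  48  41  41  38  34  28  44  57 247 245 248]
 [164 249 246 186  66  34  22  35  34  32  45  62  56 159 170 249 244 245]
 [155 248 246 253 237 141  95 114 138 102 153 198 178 255 251 245 244 246]
 [149 246 243 245 252 255 255 255 255 207 189 203 249 250 247 245 243 244]
 [193 246 244 245 246 248 250 249 250 251 242 247 248 244 245 245 245 245]]
[233 232 234 159  69  70  73  77  75  86  79  77  81  80  80  80  80  83
  79  74  78  80  78  81  79  76  77  73  76  74  73  77  75  90 203 232
 232 232]
top 109.5 [531.4 352.7  40. ]
top 190 [533.5 154.3  40. ]
top 134 [528.5 274.4  94. ]
top 157 [529.1 220.6  94. ]
top 157 [532.  232.9  50. ]
244 top cols [137.7 143.5 156.4 161.4 115.1 192. ] wrist rows [161.  153.2 216.9 202.5  63.2 271.7]
248 top cols [135.9 141.8 154.7 159.8 113.5 190.4] wrist rows [155.6 148.5 212.1 198.2  58.  268. ]
252 top cols [134.2 140.2 153.  158.2 111.9 188.8] wrist rows [150.3 143.9 207.2 193.8  52.7 264.3]
```

Emit:
servo_tool --rows '[{"hand":1,"tx":0.004,"ty":-0.001,"tz":0.107,"spin":0},{"hand":1,"tx":0.004,"ty":-0.001,"tz":0.107,"spin":0},{"hand":1,"tx":0.004,"ty":-0.001,"tz":0.107,"spin":0},{"hand":1,"tx":0.004,"ty":-0.001,"tz":0.107,"spin":0}]'

```text
time_s: 3.33
tool_pos: [527.9, 235.8, 120.1]
ee_rot: [0.673, 0.739, -0.004, -0.001]
contact_force: [-0.6, -0.5, 0.3]
width: 85.8
gripper_force: 0.0
```

```bash
python3 - <<'E'
from h import *
np.set_printoptions(precision=1,suppress=True)
to(531,247,62,5.6)
g=grab('wrist','w2.png')
a=np.radians(5.6);ex=np.array([np.cos(a),np.sin(a),0]);ey=np.array([-np.sin(a),np.cos(a),0])
for r in nets.cut_out('wrist','key')[:2]: print(r['score'],r['box'])
for y in (243,247,251):
    c=np.array([531,y,0]);P=[c+s*22*ey+t*7*ex+[0,0,z] for s in(1,-1) for t in (-1,1) for z in(94,50)]
    q=proj('wrist',P);print(y,q.min(0),q.max(0))
gr=cv2.cvtColor(g,7);print([(i,gr[i,270]) for i in range(110,330,4)])
E
```

```text
t 3.33 pos [527.9 235.8 120.1] az 5.3 | d [0.  0.  0.1] spin -0.005 (or 3.137) rows 1.4 q7 -0.82 w 85.8
0.75 [259.3, 173.3, 298.4, 273.0]
0.66 [417.5, 180.6, 500.8, 271.6]
243 [257.5 185.5] [286.5 287.1]
247 [258.2 178.9] [287.4 280.2]
251 [258.9 172.2] [288.3 273.1]
[(110, np.uint8(69)), (114, np.uint8(74)), (118, np.uint8(75)), (122, np.uint8(70)), (126, np.uint8(117)), (130, np.uint8(233)), (134, np.uint8(232)), (138, np.uint8(231)), (142, np.uint8(231)), (146, np.uint8(234)), (150, np.uint8(231)), (154, np.uint8(232)), (158, np.uint8(231)), (162, np.uint8(232)), (166, np.uint8(231)), (170, np.uint8(207)), (174, np.uint8(72)), (178, np.uint8(72)), (182, np.uint8(72)), (186, np.uint8(69)), (190, np.uint8(76)), (194, np.uint8(74)), (198, np.uint8(74)), (202, np.uint8(68)), (206, np.uint8(74)), (210, np.uint8(70)), (214, np.uint8(72)), (218, np.uint8(68)), (222, np.uint8(65)), (226, np.uint8(71)), (230, np.uint8(64)), (234, np.uint8(62)), (238, np.uint8(65)), (242, np.uint8(67)), (246, np.uint8(61)), (250, np.uint8(68)), (254, np.uint8(65)), (258, np.uint8(64)), (262, np.uint8(64)), (266, np.uint8(153)), (270, np.uint8(229)), (274, np.uint8(228)), (278, np.uint8(182)), (282, np.uint8(101)), (286, np.uint8(65)), (290, np.uint8(65)), (294, np.uint8(65)), (298, np.uint8(59)), (302, np.uint8(62)), (306, np.uint8(58)), (310, np.uint8(59)), (314, np.uint8(55)), (318, np.uint8(55)), (322, np.uint8(57)), (326, np.uint8(61))]
```

View pics/w2.png

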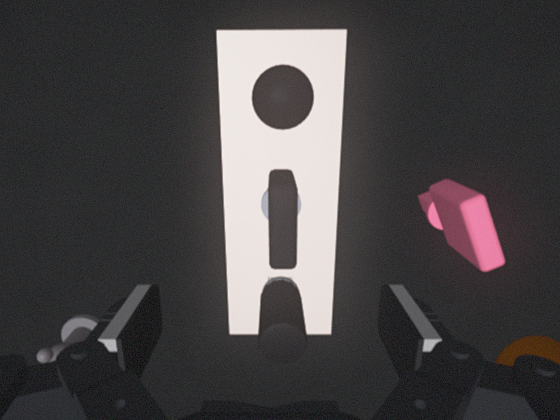

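The key handle spans rows 170–267 at columns 269–297, midway between the fingers (columns about 160 and 380). The measured pose looks unsettled, so I'll hold still and re-read it.

Emit:
servo_tool --rows '[{"hand":1,"tx":0,"ty":0,"tz":0,"spin":0},{"hand":1,"tx":0,"ty":0,"tz":0,"spin":0}]'

```text
time_s: 3.6
tool_pos: [531.3, 239.2, 126.3]
ee_rot: [0.673, 0.74, 0.001, 0.001]
contact_force: [0.8, -0.1, 0.5]
width: 85.0
gripper_force: 0.0
```

```bash
python3 - <<'E'
from h import *
np.set_printoptions(precision=1,suppress=True)
for i in range(3):
    to(531,250,62,5.6); print(eyes.camera_model('wrist')['extrinsics'][1][3]); grab('wrist'); 
for r in nets.cut_out('wrist','key')[:2]: print(r['score'],r['box'])
a=np.radians(5.6);ex=np.array([np.cos(a),np.sin(a),0]);ey=np.array([-np.sin(a),np.cos(a),0])
for y in (243,247,251,255):
    c=np.array([531,y,0]);P=[c+s*22*ey+t*7*ex+[0,0,z] for s in(1,-1) for t in (-1,1) for z in(94,50)]
    q=proj('wrist',P);print(y,q.min(0),q.max(0))
E
```

```text
t 3.60 pos [531.3 239.2 126.3] az 5.4 | d [0.  0.  0.1] spin -0.004 (or 3.138) rows 1.6 q7 -0.82 w 85.0
313.35905316308606
t 3.65 pos [531.3 239.3 126.2] az 5.4 | d [0.  0.  0.1] spin -0.004 (or 3.138) rows 1.6 q7 -0.82 w 85.2
313.43087036784243
t 3.70 pos [531.1 239.3 126. ] az 5.4 | d [0.  0.  0.1] spin -0.003 (or 3.138) rows 1.6 q7 -0.82 w 85.4
313.4714932898062
0.69 [407.1, 185.9, 490.0, 271.7]
0.41 [251.5, 278.5, 297.0, 358.4]
243 [255.9 187.6] [284.7 288.8]
247 [256.6 181.1] [285.6 281.9]
251 [257.3 174.5] [286.5 274.9]
255 [258.  167.8] [287.4 267.8]
```

```bash
python3 - <<'E'
from h import *
np.set_printoptions(precision=4,suppress=True)
g=cv2.cvtColor(grab('wrist','w3.png'),7)
print([(i,int(g[i,275])) for i in range(165,290,2) if abs(int(g[i+2,275])-int(g[i,275]))>30], [(i,int(g[230,i])) for i in range(210,350,2) if abs(int(g[230,i+2])-int(g[230,i]))>30])
a=np.radians(5.6);ex=np.array([np.cos(a),np.sin(a),0]);ey=np.array([-np.sin(a),np.cos(a),0])
for x,y in ((529,247),(531,250),(533,253)):
    c=np.array([x,y,0]);P=[c+s*22*ey+t*7*ex+[0,0,z] for s in(1,-1) for t in (-1,1) for z in(94,50)]
    q=proj('wrist',P);print(x,y,q.min(0),q.max(0))
E
```

```text
[(171, 233), (173, 169), (269, 86), (277, 200), (279, 105)] [(218, 63), (260, 231), (288, 84), (326, 231), (328, 154)]
529 247 [252.7832 180.855 ] [281.8135 281.8187]
531 250 [257.4479 176.2089] [286.6126 276.908 ]
533 253 [262.156  171.5278] [291.4563 271.9548]
```

Emit:
servo_tool --rows '[{"hand":1,"tx":0.013,"ty":0.002,"tz":0.02,"spin":0},{"hand":1,"tx":0.013,"ty":0.002,"tz":0.05,"spin":0},{"hand":1,"tx":0.013,"ty":0.002,"tz":0.068,"spin":0},{"hand":1,"tx":0.013,"ty":0.002,"tz":0.068,"spin":0},{"hand":1,"tx":0.013,"ty":0.002,"tz":0.068,"spin":0},{"hand":0,"tx":0.013,"ty":0.002,"tz":0.068,"spin":0},{"hand":0,"tx":0.013,"ty":0.002,"tz":0.068,"spin":0},{"hand":0,"tx":0.013,"ty":0.002,"tz":0.068,"spin":0},{"hand":0,"tx":0.013,"ty":0.002,"tz":0.068,"spin":0},{"hand":0,"tx":0.013,"ty":0.002,"tz":0.068,"spin":0},{"hand":0,"tx":0.013,"ty":0.002,"tz":0.068,"spin":0},{"hand":0,"tx":0.013,"ty":0.002,"tz":0.068,"spin":0}]'

```text
time_s: 4.85
tool_pos: [531.3, 252.4, 56.7]
ee_rot: [0.673, 0.74, 0.0, 0.0]
contact_force: [-1.3, -1.2, 5.6]
width: 13.3
gripper_force: 59.3
```

```bash
python3 - <<'E'
from h import *
np.set_printoptions(precision=4,suppress=True)
to(532,252.5,200,5.6);s=robot.read_state();print(s['gripper_force'],s['contact_force'],s['ft_torque'])
E
```

```text
t 4.85 pos [531.3 252.4  56.7] az 5.4 | d [ 0.      0.0008 -0.1433] spin -0.003 (or 3.139) rows 3.4 q7 -0.90 w 13.3
59.28941488265991 [-1.255  -1.1777  5.6045] [-0.1478  0.0387 -0.0196]
```

Emit:
servo_tool --rows '[{"hand":0,"tx":0,"ty":0,"tz":-0.03,"spin":0},{"hand":0,"tx":0,"ty":0,"tz":-0.07,"spin":0},{"hand":0,"tx":0,"ty":0,"tz":-0.11,"spin":0},{"hand":0,"tx":0,"ty":0,"tz":-0.15,"spin":0},{"hand":0,"tx":-0.03,"ty":-0.005,"tz":-0.15,"spin":0},{"hand":0,"tx":-0.07,"ty":-0.01,"tz":-0.15,"spin":0},{"hand":0,"tx":-0.11,"ty":-0.015,"tz":-0.15,"spin":0},{"hand":0,"tx":-0.15,"ty":-0.02,"tz":-0.15,"spin":0},{"hand":0,"tx":-0.19,"ty":-0.03,"tz":-0.15,"spin":0},{"hand":0,"tx":-0.23,"ty":-0.037,"tz":-0.15,"spin":0},{"hand":0,"tx":-0.27,"ty":-0.043,"tz":-0.15,"spin":0},{"hand":0,"tx":-0.3,"ty":-0.05,"tz":-0.15,"spin":0}]'

```text
time_s: 5.85
tool_pos: [508.9, -54.6, 206.1]
ee_rot: [0.674, 0.739, -0.001, 0.0]
contact_force: [0.5, 0.6, -1.4]
width: 13.5
gripper_force: 61.9
```

Emit:
servo_tool --rows '[{"hand":0,"tx":-0.025,"ty":0,"tz":0,"spin":0},{"hand":0,"tx":-0.025,"ty":0,"tz":0,"spin":0},{"hand":0,"tx":-0.025,"ty":0,"tz":0,"spin":0},{"hand":0,"tx":-0.025,"ty":0,"tz":0,"spin":0},{"hand":0,"tx":-0.025,"ty":0,"tz":0,"spin":0},{"hand":0,"tx":-0.025,"ty":0,"tz":0,"spin":0}]'

```text
time_s: 6.35
tool_pos: [512.1, -74.5, 206.3]
ee_rot: [0.672, 0.741, 0.0, -0.0]
contact_force: [-0.1, -0.2, -0.8]
width: 13.3
gripper_force: 61.8
```

```bash
python3 - <<'E'
from h import *
np.set_printoptions(precision=4,suppress=True)
to(510,-90,200,5.6)
grab('wrist','w4.png')
for n,z in (('latch',87),('grip',114),('key',150)):
    for r in nets.cut_out('wrist',n)[:2]:
        m=r['region'].astype(np.uint8);c=max(cv2.findContours(m,0,2)[0],key=cv2.contourArea)
        w=np.array([at('wrist',*p[0],z)[:2] for p in c],np.float32)
        (x,y),(a,b),an=cv2.minAreaRect(w)
        print(n,round(r['score'],2),r['box'],'ctr',round(x,1),round(y,1),'size',round(a),round(b),'ang',round(an,1))
E
```

```text
t 6.35 pos [512.1 -74.5 206.3] az 5.6 | d [-0.0152 -0.0036  0.0063] spin -0.000 (or 3.141) rows 0.4 q7 -0.19 w 13.3
grip 0.89 [199.0, 216.6, 325.8, 330.8] ctr 486.8 -120.0 size 88 36 ang 87.0
key 0.95 [242.8, 235.4, 293.1, 392.8] ctr 517.1 -126.0 size 30 108 ang 5.6
```

View pics/w4.png

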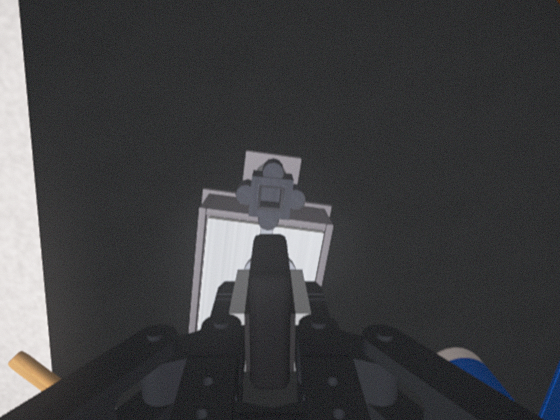

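The wrist view shows the key in hand and the knob at about (270,193), with its square recess visible. I'll crop and enlarge that part.

```bash
python3 - <<'E'
import cv2
i=cv2.imread('pics/w4.png')[145:235,225:315];cv2.imwrite('pics/w4c.png',cv2.convertScaleAbs(cv2.resize(i,None,fx=6,fy=6,interpolation=cv2.INTER_CUBIC),alpha=1.5))
E
```

```text
(no output)
```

View pics/w4c.png

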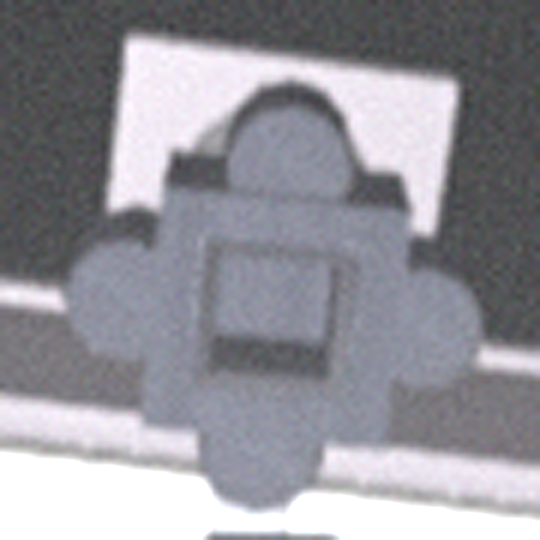

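```bash
python3 - <<'E'
from h import *
np.set_printoptions(precision=1,suppress=True)
t,p,r=st();M=r.as_matrix()
k=at('wrist',269.9,196.1,87);print('knob',k, 'spans', [at('wrist',225+u/6-.5,145+v/6-.5,87)[:2] for u,v in((66,295),(484,335),(293,85),(262,508))])
k2=at('top',279,219,87);print('top',k2)
for dx in (-4,0,4):
    P=[p+M@np.array([dx+a,b,z]) for a in(22,-22) for b in (-7,7) for z in(-37.3,6.7)]
    print(dx,proj('wrist',P).tolist().__repr__()[:400])
to(k[0],k[1],206,-0.2)
g=cv2.cvtColor(cv2.imread('pics/w4.png'),6)
print(g[225:250:1,270],g[385:400,270]); print(g[240,235:305:2],g[270,235:305:2])
E
```

```text
knob [511.5 -65.6  87. ] spans [array([486.6, -66.2]), array([537.3, -66.3]), array([511.3, -38.5]), array([512.7, -90.9])]
top [508.9 -66.1  87. ]
-4 [[246.91740679867502, 289.25970736266373], [252.91728961073818, 240.1372358276957], [291.13985039347733, 289.2973694268893], [285.5422535213672, 240.16233717259303], [249.0998030638887, 401.6627522956254], [254.1179078703189, 328.992525480583], [288.91819463101456, 401.7041577427273], [284.28159498092276, 329.02022084569364]]
0 [[246.6948263362935, 277.7958306538274], [252.79835440096772, 231.3350854108218], [291.36643673486316, 277.83301777449077], [285.6671369852591, 231.35988991888394], [248.919529028834, 392.37784341565975], [254.01629791123776, 321.4725812570711], [289.10171040485307, 392.41900245853293], [284.3882858283041, 321.50008545498133]]
4 [[246.467678158111, 266.09669641058247], [252.6776281611812, 222.4003845437155], [291.597673350632, 266.1333810626352], [285.79390115744025, 222.42488039471172], [248.7359306864706, 382.92171802944137], [253.9132748586255, 313.8480568857827], [289.28861049442366, 382.9626144980153], [284.49646050530276, 313.87536190237233]]
t 6.55 pos [512.1 -75.2 206.3] az 5.5 | d [0. 0. 0.] spin 0.100 (or -3.042) rows 0.2 q7 -0.19 w 13.4
[ 98  99 100 101 121 166 190 195 159  95  54  52  56  53  58  55  56  57
  52  52  51  56  50  58  53] [45 40 40 41 40 47 47 48 44 51 47 49 44 42 49]
[221 215 220 221 219 219 220 219 224 152  52  55  56  56  53  54  52  53
  57  54  59  54  56  54  55  73 218 223 222 222 221 222 220 218 221] [223 160 114 111 116 109 112  84  53  56  51  47  55  55  57  52  54  51
  53  52  55  50  50  50  50  49  48  53 107 108 102 112 114 112 217]
```

Emit:
servo_tool --rows '[{"hand":0,"tx":0.011,"ty":0,"tz":0.03,"spin":0.1},{"hand":0,"tx":0.011,"ty":0,"tz":0.06,"spin":0.1},{"hand":0,"tx":0.011,"ty":0,"tz":0.072,"spin":0.1},{"hand":0,"tx":0.011,"ty":0,"tz":0.072,"spin":0.1},{"hand":0,"tx":0.011,"ty":0,"tz":0.072,"spin":0.1},{"hand":0,"tx":0.011,"ty":0,"tz":0.072,"spin":0.1}]'

```text
time_s: 7.05
tool_pos: [511.6, -64.7, 135.1]
ee_rot: [0.709, 0.705, 0.0, 0.0]
contact_force: [1.1, -0.4, -0.6]
width: 13.0
gripper_force: 61.8
```

```bash
python3 - <<'E'
from h import *
np.set_printoptions(precision=4,suppress=True)
to(511.5,-64.5,110,-0.2)
s=grab('scene','s1.png');
i=cv2.imread('pics/s1.png')[150:260,210:340];cv2.imwrite('pics/s1c.png',cv2.resize(i,None,fx=6,fy=5.4,interpolation=cv2.INTER_CUBIC))
E
```

```text
t 7.05 pos [511.6 -64.7 135.1] az -0.3 | d [ 0.0002 -0.0001  0.0251] spin -0.001 (or 3.140) rows 0.6 q7 -0.38 w 13.0
```

View pics/s1c.png

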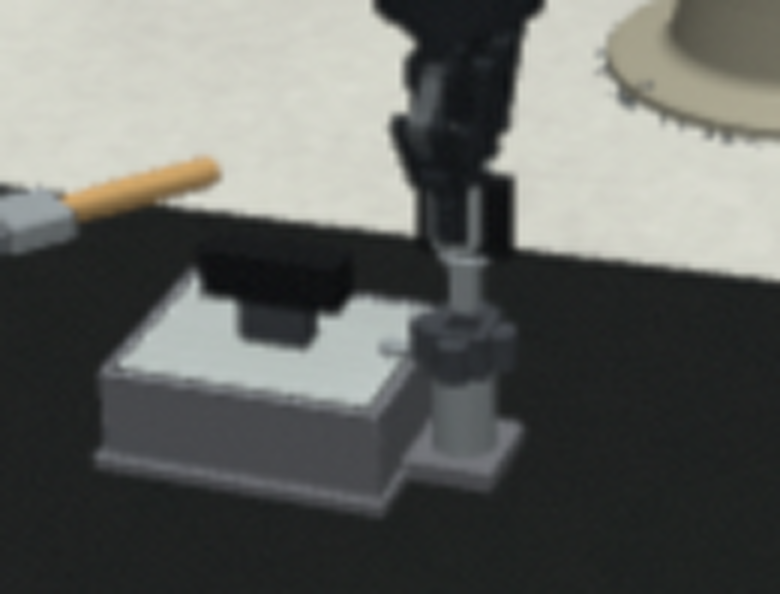

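The key hangs right over the knob: the tip is at crop (463,290) and the recess at (463,325). Now inserting.

Emit:
servo_tool --rows '[{"hand":0,"tx":0,"ty":0,"tz":0.006,"spin":0},{"hand":0,"tx":0,"ty":0,"tz":0.01,"spin":0},{"hand":0,"tx":0,"ty":0,"tz":0.014,"spin":0},{"hand":0,"tx":0,"ty":0,"tz":0.018,"spin":0},{"hand":0,"tx":0,"ty":0,"tz":0.022,"spin":0},{"hand":0,"tx":0,"ty":0,"tz":0.025,"spin":0},{"hand":0,"tx":0,"ty":0,"tz":0.025,"spin":0},{"hand":0,"tx":0,"ty":0,"tz":0.025,"spin":0},{"hand":0,"tx":0,"ty":0,"tz":0.025,"spin":0},{"hand":0,"tx":0,"ty":0,"tz":0.025,"spin":0}]'

```text
time_s: 7.93
tool_pos: [510.9, -65.1, 109.3]
ee_rot: [0.709, 0.705, -0.0, -0.0]
contact_force: [-0.1, -1.8, -1.6]
width: 13.0
gripper_force: 61.7
```

```bash
python3 - <<'E'
from h import *
np.set_printoptions(precision=3,suppress=True)
to(511.5,-64.5,110,-0.2);s=robot.read_state();print(np.array(s['contact_force']),np.array(s['ft_torque']),s['gripper_force'])
E
```

```text
t 7.93 pos [510.9 -65.1 109.3] az -0.3 | d [ 0.001  0.001 -0.001] spin -0.002 (or 3.140) rows 0.0 q7 -0.41 w 13.0
[-0.096 -1.833 -1.584] [-0.456  0.039 -0.015] 61.6845703125
```

Emit:
servo_tool --rows '[{"hand":0,"spin":-0.1},{"hand":0,"spin":-0.2},{"hand":0,"spin":-0.3},{"hand":0,"spin":-0.4},{"hand":0,"spin":-0.5},{"hand":0,"spin":-0.6},{"hand":0,"spin":-0.7},{"hand":0,"spin":-0.8},{"hand":0,"spin":-0.9},{"hand":0,"spin":-1.0},{"hand":0,"spin":-1.1},{"hand":0,"spin":-1.2}]'

```text
invalid input at $.rows[0]: expected keys hand, tx, ty, tz, spin
```

```bash
python3 - <<'E'
from h import *
np.set_printoptions(precision=3,suppress=True)
to(511.5,-64.5,110,85);s=robot.read_state();print(np.array(s['contact_force']),np.array(s['ft_torque']),s['gripper_force'])
E
```

```text
t 7.93 pos [510.9 -65.1 109.3] az -0.3 | d [ 0.001  0.001 -0.001] spin -1.489 (or 1.653) rows 0.0 q7 -0.41 w 13.0
[-0.096 -1.833 -1.584] [-0.456  0.039 -0.015] 61.6845703125
```

Emit:
servo_tool --rows '[{"hand":0,"tx":0,"ty":0,"tz":0,"spin":-0.1},{"hand":0,"tx":0,"ty":0,"tz":0,"spin":-0.2},{"hand":0,"tx":0,"ty":0,"tz":0,"spin":-0.3},{"hand":0,"tx":0,"ty":0,"tz":0,"spin":-0.4},{"hand":0,"tx":0,"ty":0,"tz":0,"spin":-0.5},{"hand":0,"tx":0,"ty":0,"tz":0,"spin":-0.6},{"hand":0,"tx":0,"ty":0,"tz":0,"spin":-0.7},{"hand":0,"tx":0,"ty":0,"tz":0,"spin":-0.8},{"hand":0,"tx":0,"ty":0,"tz":0,"spin":-0.9},{"hand":0,"tx":0,"ty":0,"tz":0,"spin":-1.0},{"hand":0,"tx":0,"ty":0,"tz":0,"spin":-1.1},{"hand":0,"tx":0,"ty":0,"tz":0,"spin":-1.2}]'

```text
time_s: 8.93
tool_pos: [512.8, -65.3, 109.7]
ee_rot: [0.185, 0.983, 0.0, 0.002]
contact_force: [4.7, -1.6, -3.9]
width: 13.4
gripper_force: 61.2
```

```bash
python3 - <<'E'
from h import *
np.set_printoptions(precision=3,suppress=True)
to(511.5,-64.5,110,100);s=robot.read_state();print(np.array(s['contact_force']),np.array(s['ft_torque']),s['gripper_force'])
E
```

```text
t 8.93 pos [512.8 -65.3 109.7] az 68.7 | d [ 0.002  0.    -0.   ] spin -0.546 (or 2.595) rows 0.0 q7 0.48 w 13.4
[ 4.683 -1.587 -3.939] [-0.611 -1.196 -0.075] 61.22929573059082
```

Emit:
servo_tool --rows '[{"hand":0,"tx":0,"ty":0,"tz":0,"spin":-0.1},{"hand":0,"tx":0,"ty":0,"tz":0,"spin":-0.2},{"hand":0,"tx":0,"ty":0,"tz":0,"spin":-0.3},{"hand":0,"tx":0,"ty":0,"tz":0,"spin":-0.4},{"hand":0,"tx":0,"ty":0,"tz":0,"spin":-0.5},{"hand":0,"tx":0,"ty":0,"tz":0,"spin":-0.52},{"hand":0,"tx":0,"ty":0,"tz":0,"spin":-0.52},{"hand":0,"tx":0,"ty":0,"tz":0,"spin":-0.52},{"hand":0,"tx":0,"ty":0,"tz":0,"spin":-0.52}]'

```text
time_s: 9.68
tool_pos: [512.9, -64.7, 109.8]
ee_rot: [-0.072, 0.997, 0.0, 0.002]
contact_force: [5.2, -1.0, -4.7]
width: 13.4
gripper_force: 61.4
```

```bash
python3 - <<'E'
from h import *
np.set_printoptions(precision=3,suppress=True)
to(511.5,-64.5,110,100);s=robot.read_state();print(np.array(s['contact_force']),np.array(s['ft_torque']),s['gripper_force'])
E
```

```text
t 9.68 pos [512.9 -64.7 109.8] az 98.2 | d [ 0.001  0.    -0.   ] spin -0.031 (or 3.110) rows 0.0 q7 0.90 w 13.4
[ 5.161 -1.028 -4.728] [-0.309 -1.426 -0.019] 61.44653677940369
```

Emit:
servo_tool --rows '[{"hand":0,"tx":-0.002,"ty":0,"tz":0,"spin":0.06},{"hand":0,"tx":-0.002,"ty":0,"tz":0,"spin":0.06},{"hand":0,"tx":-0.002,"ty":0,"tz":0,"spin":0.06},{"hand":0.4,"tx":-0.002,"ty":0,"tz":0,"spin":0.06},{"hand":0.4,"tx":-0.002,"ty":0,"tz":0,"spin":0.06},{"hand":0.4,"tx":-0.002,"ty":0,"tz":0,"spin":0.06},{"hand":0.4,"tx":-0.002,"ty":0,"tz":0,"spin":0.06},{"hand":0.4,"tx":-0.002,"ty":0,"tz":-0.02,"spin":0.06},{"hand":0.4,"tx":-0.002,"ty":0,"tz":-0.04,"spin":0.06},{"hand":0.4,"tx":-0.002,"ty":0,"tz":-0.07,"spin":0.06},{"hand":0.4,"tx":-0.002,"ty":0,"tz":-0.1,"spin":0.06},{"hand":0.4,"tx":-0.002,"ty":0,"tz":-0.12,"spin":0.06}]'

```text
time_s: 10.68
tool_pos: [513.3, -64.1, 231.6]
ee_rot: [-0.043, 0.999, 0.0, 0.001]
contact_force: [0.8, 0.6, -0.5]
width: 34.2
gripper_force: 0.0
```

```bash
python3 - <<'E'
from h import *
np.set_printoptions(precision=3,suppress=True)
to(505,-165,230,-2.3)
grab('scene','s2.png')
i=cv2.imread('pics/s2.png')[150:260,210:340];i=cv2.resize(i,None,fx=3,fy=3,interpolation=cv2.INTER_CUBIC)
grab('top','t2.png');j=cv2.imread('pics/t2.png')[170:270,240:370];j=cv2.resize(j,None,fx=3,fy=3.3,interpolation=cv2.INTER_CUBIC)
cv2.imwrite('pics/c2.png',np.hstack([i,j]))
E
```

```text
t 10.68 pos [513.3 -64.1 231.6] az 94.9 | d [ 0.017 -0.1    0.002] spin -1.446 (or 1.696) rows 2.4 q7 1.07 w 34.2
```

View pics/c2.png

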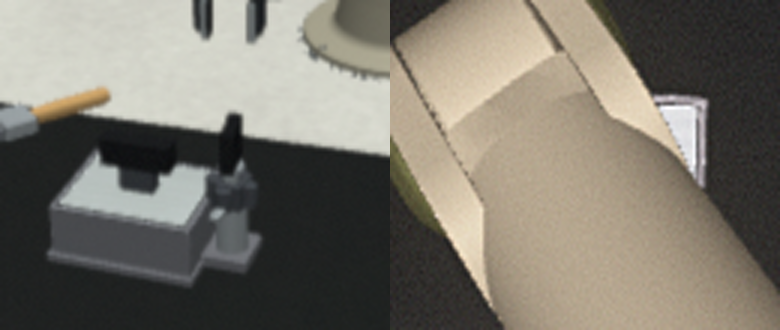

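The left crop shows the key standing in the knob at about (230,145), with the latch finger now pointing at the camera (dock +x). Next is the grip bar.

Emit:
servo_tool --rows '[{"hand":1,"tx":0.005,"ty":-0.03,"tz":0,"spin":0.12},{"hand":1,"tx":0.013,"ty":-0.06,"tz":0,"spin":0.24},{"hand":1,"tx":0.013,"ty":-0.092,"tz":0,"spin":0.36},{"hand":1,"tx":0.013,"ty":-0.092,"tz":0,"spin":0.48},{"hand":1,"tx":0.013,"ty":-0.092,"tz":0,"spin":0.6},{"hand":1,"tx":0.013,"ty":-0.092,"tz":0,"spin":0.72},{"hand":1,"tx":0.013,"ty":-0.092,"tz":0,"spin":0.84},{"hand":1,"tx":0.013,"ty":-0.092,"tz":0,"spin":0.96},{"hand":1,"tx":0.013,"ty":-0.092,"tz":0,"spin":1.08},{"hand":1,"tx":0.013,"ty":-0.092,"tz":0,"spin":1.2},{"hand":1,"tx":0.013,"ty":-0.092,"tz":0,"spin":1.32},{"hand":1,"tx":0.013,"ty":-0.092,"tz":0,"spin":1.44}]'

```text
time_s: 11.78
tool_pos: [507.2, -157.4, 228.3]
ee_rot: [0.629, 0.777, -0.0, -0.001]
contact_force: [-0.2, 0.6, 0.0]
width: 85.0
gripper_force: 0.0
```

Emit:
servo_tool --rows '[{"hand":1,"tx":0,"ty":0,"tz":0,"spin":0.12},{"hand":1,"tx":0,"ty":0,"tz":0,"spin":0.24},{"hand":1,"tx":0,"ty":0,"tz":0,"spin":0.256},{"hand":1,"tx":0,"ty":0,"tz":0,"spin":0.256},{"hand":1,"tx":0,"ty":0,"tz":0,"spin":0.256},{"hand":1,"tx":0,"ty":0,"tz":0,"spin":0.256}]'

```text
time_s: 12.28
tool_pos: [507.6, -157.4, 228.9]
ee_rot: [0.72, 0.693, -0.0, -0.0]
contact_force: [-0.2, 0.4, -0.5]
width: 84.9
gripper_force: 0.0
```

```bash
python3 - <<'E'
from h import *
np.set_printoptions(precision=4,suppress=True)
to(508,-157,80,-2.3)
grab('wrist','w5.png')
for n,z in (('grip',114),('latch',87),('key',145)):
    for r in nets.cut_out('wrist',n)[:2]:
        print(n,round(r['score'],2),r['box'])
a=np.radians(-2.3);ex=np.array([np.cos(a),np.sin(a),0]);ey=np.array([-np.sin(a),np.cos(a),0])
c=np.array([508.2,-157,0])
print('bar',proj('wrist',[c+s*35*ey+q*11*ex+[0,0,114] for s in(1,-1) for q in(-1,1)]))
print('plate',proj('wrist',[c+s*62*ey+q*48*ex+[0,0,60] for s in(1,-1) for q in(-1,1)]))
print('key',proj('wrist',[[511.9,-65,145]]))
E
```

```text
t 12.28 pos [ 507.6 -157.4  228.9] az -2.2 | d [0.0004 0.0005 0.1489] spin 0.002 (or -3.140) rows 3.6 q7 -0.16 w 84.9
grip 0.63 [213.0, 119.8, 330.9, 262.3]
grip 0.58 [203.1, 40.5, 339.1, 268.8]
latch 0.84 [248.1, 39.9, 321.3, 114.5]
key 0.65 [233.9, 58.8, 307.7, 99.0]
bar [[254.0429 161.054 ]
 [285.8064 161.0701]
 [255.1575 254.6162]
 [284.5564 254.6368]]
plate [[210.6261 117.575 ]
 [329.2549 117.6245]
 [216.9717 258.8936]
 [322.7069 258.9684]]
key [[270.0177  68.7932]]
```

View pics/w5.png

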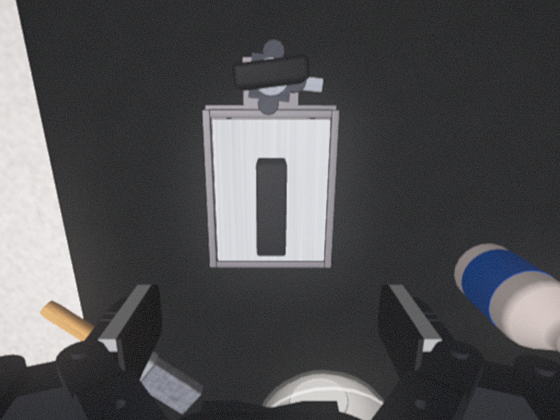

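The bar is at columns 256–287, rows 158–256, about 1 mm from where I predicted. The key stands at (270,70) and the latch finger points right (+x), clear of the plate. Descending to grip.

Emit:
servo_tool --rows '[{"hand":1,"tx":0,"ty":0.001,"tz":0.04,"spin":0},{"hand":1,"tx":0,"ty":0.001,"tz":0.08,"spin":0},{"hand":1,"tx":0,"ty":0.001,"tz":0.12,"spin":0},{"hand":1,"tx":0,"ty":0.001,"tz":0.15,"spin":0},{"hand":1,"tx":0,"ty":0.001,"tz":0.15,"spin":0},{"hand":1,"tx":0,"ty":0.001,"tz":0.15,"spin":0},{"hand":0,"tx":0,"ty":0.001,"tz":0.15,"spin":0},{"hand":0,"tx":0,"ty":0.001,"tz":0.15,"spin":0},{"hand":0,"tx":0,"ty":0.001,"tz":0.15,"spin":0},{"hand":0,"tx":0,"ty":0.001,"tz":0.15,"spin":0},{"hand":0,"tx":0,"ty":0.001,"tz":0.15,"spin":0},{"hand":0,"tx":0,"ty":0.001,"tz":0.15,"spin":0}]'

```text
time_s: 13.48
tool_pos: [509.1, -157.8, 80.4]
ee_rot: [0.722, 0.692, 0.0, 0.001]
contact_force: [-1.1, -0.1, 11.7]
width: 21.1
gripper_force: 60.3
```

Emit:
servo_tool --rows '[{"hand":0,"tx":0,"ty":0,"tz":0,"spin":0},{"hand":0,"tx":0,"ty":0,"tz":-0.01,"spin":0},{"hand":0,"tx":0,"ty":0,"tz":-0.025,"spin":0},{"hand":0,"tx":0,"ty":0,"tz":-0.045,"spin":0},{"hand":0,"tx":0,"ty":0,"tz":-0.07,"spin":0},{"hand":0,"tx":0,"ty":0,"tz":-0.1,"spin":0},{"hand":0,"tx":0,"ty":0,"tz":-0.13,"spin":0},{"hand":0,"tx":0,"ty":0,"tz":-0.15,"spin":0},{"hand":0,"tx":0,"ty":0,"tz":-0.15,"spin":0},{"hand":0,"tx":0,"ty":0,"tz":-0.15,"spin":0},{"hand":0,"tx":0,"ty":0,"tz":-0.15,"spin":0}]'

```text
time_s: 14.4
tool_pos: [507.6, -157.6, 228.2]
ee_rot: [0.722, 0.692, -0.001, -0.001]
contact_force: [-0.7, 0.4, -5.4]
width: 20.7
gripper_force: 59.8
```

```bash
python3 - <<'E'
from h import *
np.set_printoptions(precision=4,suppress=True)
to(635,-145,230,87.7);print(robot.read_state()['joints'])
grab('scene','s3.png')
E
```

```text
t 14.40 pos [ 507.6 -157.6  228.2] az -2.4 | d [ 0.0178  0.1267 -0.002 ] spin 1.570 (or -1.572) rows 3.1 q7 -0.17 w 20.7
[ 0.5885  0.4182 -0.537   2.0195  0.2994  0.7819 -0.1671]
```

View pics/s3.png

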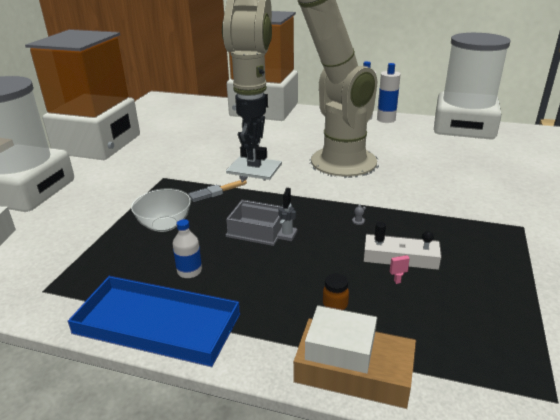

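The platform is held level and out of the dock, at (255,167) in the scene; the dock is empty and the key still stands at (287,200). The servo can't tilt the tool, so I'll pivot the platform in the fingers by pushing the end of its plate against the outer face of the fixed dock wall. First I carry it to the dock's +x side, turned 90°.

Emit:
servo_tool --rows '[{"hand":0,"tx":0.01,"ty":0.03,"tz":0,"spin":-0.12},{"hand":0,"tx":0.015,"ty":0.065,"tz":0,"spin":-0.24},{"hand":0,"tx":0.028,"ty":0.1,"tz":0,"spin":-0.36},{"hand":0,"tx":0.028,"ty":0.126,"tz":0,"spin":-0.48},{"hand":0,"tx":0.028,"ty":0.126,"tz":0,"spin":-0.6},{"hand":0,"tx":0.028,"ty":0.126,"tz":0,"spin":-0.72},{"hand":0,"tx":0.028,"ty":0.126,"tz":0,"spin":-0.84},{"hand":0,"tx":0.028,"ty":0.126,"tz":0,"spin":-0.96},{"hand":0,"tx":0.028,"ty":0.126,"tz":0,"spin":-1.08},{"hand":0,"tx":0.028,"ty":0.126,"tz":0,"spin":-1.2},{"hand":0,"tx":0.028,"ty":0.126,"tz":0,"spin":-1.32},{"hand":0,"tx":0.028,"ty":0.126,"tz":0,"spin":-1.44}]'

```text
time_s: 15.45
tool_pos: [634.9, -134.5, 226.9]
ee_rot: [0.083, 0.997, 0.0, -0.002]
contact_force: [-0.2, 0.2, -5.5]
width: 21.0
gripper_force: 61.0
```

Emit:
servo_tool --rows '[{"hand":0,"tx":0,"ty":0,"tz":0,"spin":-0.12},{"hand":0,"tx":0,"ty":0,"tz":0,"spin":-0.13},{"hand":0,"tx":0,"ty":0,"tz":0,"spin":-0.13},{"hand":0,"tx":0,"ty":0,"tz":0,"spin":-0.13},{"hand":0,"tx":0,"ty":0,"tz":0,"spin":-0.13}]'

```text
time_s: 15.87
tool_pos: [635.6, -134.5, 228.7]
ee_rot: [0.022, 1.0, 0.0, -0.0]
contact_force: [0.6, 0.2, -3.4]
width: 21.5
gripper_force: 61.0
```

```bash
python3 - <<'E'
from h import *
np.set_printoptions(precision=4,suppress=True)
to(637,-135,79,87.7);s=robot.read_state();print(np.array(s['contact_force']),np.array(s['ft_torque']))
grab('top')
for n,z in (('platform',208),('spray',150),('dock',58)):
  for r in nets.cut_out('top',n)[:2]:
    b=r['box'];print(n,r['score'],at('top',b[0],b[1],z)[:2],at('top',b[2],b[3],z)[:2])
E
```

```text
t 15.87 pos [ 635.6 -134.5  228.7] az 87.5 | d [-0.0015 -0.0004  0.1497] spin -0.004 (or 3.137) rows 3.6 q7 1.08 w 21.5
[ 0.5942  0.2251 -3.358 ] [0.015  0.0176 0.0106]
platform 0.98 [693.5733 -82.4216] [ 571.6002 -180.824 ]
dock 0.59 [567.4217 -45.4701] [ 443.9161 -227.1613]
```

Emit:
servo_tool --rows '[{"hand":0,"tx":-0.003,"ty":0,"tz":0.03,"spin":0},{"hand":0,"tx":-0.003,"ty":0,"tz":0.06,"spin":0},{"hand":0,"tx":-0.003,"ty":0,"tz":0.09,"spin":0},{"hand":0,"tx":-0.003,"ty":0,"tz":0.12,"spin":0},{"hand":0,"tx":-0.003,"ty":0,"tz":0.14,"spin":0},{"hand":0,"tx":-0.003,"ty":0,"tz":0.15,"spin":0},{"hand":0,"tx":-0.003,"ty":0,"tz":0.15,"spin":0},{"hand":0,"tx":-0.003,"ty":0,"tz":0.15,"spin":0},{"hand":0,"tx":-0.003,"ty":0,"tz":0.15,"spin":0}]'

```text
time_s: 16.82
tool_pos: [639.9, -134.5, 80.9]
ee_rot: [0.021, 1.0, -0.0, 0.001]
contact_force: [0.3, 0.1, -4.9]
width: 21.5
gripper_force: 60.8
```

Emit:
servo_tool --rows '[{"hand":0,"tx":0.005,"ty":0,"tz":0,"spin":0},{"hand":0,"tx":0.009,"ty":0,"tz":0,"spin":0},{"hand":0,"tx":0.012,"ty":0,"tz":0,"spin":0},{"hand":0,"tx":0.015,"ty":0,"tz":0,"spin":0},{"hand":0,"tx":0.018,"ty":0,"tz":0,"spin":0},{"hand":0,"tx":0.021,"ty":0,"tz":0,"spin":0},{"hand":0,"tx":0.021,"ty":0,"tz":0,"spin":0}]'

```text
time_s: 17.4
tool_pos: [625.4, -134.2, 83.0]
ee_rot: [0.021, 1.0, 0.0, 0.008]
contact_force: [18.2, -3.2, -0.4]
width: 21.4
gripper_force: 61.7
```

```bash
python3 - <<'E'
from h import *
np.set_printoptions(precision=4,suppress=True)
to(584,-135,87,87.7);s=robot.read_state();print(np.array(s['contact_force']),np.array(s['ft_torque']))
E
```

```text
t 17.40 pos [ 625.4 -134.2   83. ] az 87.6 | d [ 0.0412 -0.0025 -0.0046] spin -0.002 (or 3.140) rows 1.0 q7 0.91 w 21.4
[18.1692 -3.2067 -0.3515] [-0.6935 -4.1504  0.0167]
```

Emit:
servo_tool --rows '[{"hand":0,"tx":0.004,"ty":0,"tz":-0.001,"spin":0},{"hand":0,"tx":0.008,"ty":0,"tz":-0.002,"spin":0},{"hand":0,"tx":0.012,"ty":0,"tz":-0.003,"spin":0},{"hand":0,"tx":0.015,"ty":0,"tz":-0.004,"spin":0},{"hand":0,"tx":0.015,"ty":0,"tz":-0.004,"spin":0}]'

```text
time_s: 17.82
tool_pos: [615.1, -133.7, 89.9]
ee_rot: [0.021, 1.0, 0.0, 0.013]
contact_force: [25.7, -5.2, 13.4]
width: 21.3
gripper_force: 64.4
```

```bash
python3 - <<'E'
from h import *
np.set_printoptions(precision=4,suppress=True)
to(584,-135,87,87.7);s=robot.read_state();print(np.array(s['contact_force']),np.array(s['ft_torque']))
E
```

```text
t 17.82 pos [ 615.1 -133.7   89.9] az 87.6 | d [ 0.0311 -0.0026  0.0021] spin -0.002 (or 3.140) rows 0.7 q7 0.90 w 21.3
[25.6547 -5.2221 13.3867] [-1.3211 -5.6536  0.2199]
```

```bash
cat >> h.py <<'E'
def model(p,M,th):
    # tilt th about tool y at grasp point; local u along tool x, v along tool y, w up
    g=p-M[:,2]*19
    c,s=np.cos(th),np.sin(th)
    def tr(u,v,w): return g+M[:,0]*(u*c+w*s)+M[:,1]*v-M[:,2]*(-u*s+w*c)
    return [[tr(u,v,w) for u in(-62,62) for v in (-48,48) for w in (-49,-39)],[tr(u,v,w) for u in(-35,35) for v in(-11,11) for w in(-15,15)]]
def tilt(cam='scene',show=True):
    t,p,r=st();M=r.as_matrix();grab(cam)
    R_=nets.cut_out(cam,'platform')
    for r_ in R_[:1]:
        reg=r_['region'];out=[]
        for d in range(-20,85,5):
            m=np.zeros(reg.shape,np.uint8)
            for b in model(p,M,np.radians(d)): cv2.fillConvexPoly(m,cv2.convexHull(proj(cam,b).round().astype(np.int32)),1)
            m=m>0;out.append((round((m&reg).sum()/(m|reg).sum(),3),d))
        print(cam,'score %.2f'%r_['score'],r_['box'],sorted(out)[::-1][:5])
E
python3 - <<'E'
from h import *
tilt('scene');tilt('wrist')
E
```

```text
scene score 0.95 [225.8, 210.1, 273.7, 253.6] [(np.float64(0.751), 10), (np.float64(0.743), 5), (np.float64(0.712), 15), (np.float64(0.71), 0), (np.float64(0.672), -5)]
wrist score 0.71 [165.6, 157.7, 367.9, 409.0] [(np.float64(0.678), 10), (np.float64(0.675), 5), (np.float64(0.67), 15), (np.float64(0.664), 0), (np.float64(0.656), -5)]
```

Emit:
servo_tool --rows '[{"hand":0,"tx":0.002,"ty":0,"tz":0.005,"spin":0},{"hand":0,"tx":0.006,"ty":0,"tz":0.008,"spin":0},{"hand":0,"tx":0.01,"ty":0,"tz":0.008,"spin":0},{"hand":0,"tx":0.014,"ty":0,"tz":0.007,"spin":0},{"hand":0,"tx":0.018,"ty":0,"tz":0.006,"spin":0},{"hand":0,"tx":0.018,"ty":0,"tz":0.006,"spin":0}]'

```text
time_s: 18.52
tool_pos: [591.4, -131.6, 81.0]
ee_rot: [0.021, 1.0, 0.001, 0.007]
contact_force: [14.5, 0.4, 2.9]
width: 21.1
gripper_force: 63.9
```

```bash
python3 - <<'E'
from h import *
np.set_printoptions(precision=4,suppress=True)
to(584,-135,87,87.7);s=robot.read_state();print(np.array(s['contact_force']),np.array(s['ft_torque']))
tilt('scene')
E
```

```text
t 18.52 pos [ 591.4 -131.6   81. ] az 87.6 | d [ 0.0072 -0.0037 -0.0061] spin -0.001 (or 3.141) rows 0.2 q7 0.87 w 21.1
[14.4993  0.362   2.8699] [ 0.0081 -3.2811  0.0328]
scene score 0.78 [229.1, 212.4, 274.8, 250.5] [(np.float64(0.576), 25), (np.float64(0.567), 20), (np.float64(0.513), 15), (np.float64(0.489), 30), (np.float64(0.486), 10)]
```

Emit:
servo_tool --rows '[{"hand":0,"tx":0.004,"ty":0,"tz":-0.004,"spin":0},{"hand":0,"tx":0.008,"ty":0,"tz":-0.007,"spin":0},{"hand":0,"tx":0.012,"ty":0,"tz":-0.007,"spin":0},{"hand":0,"tx":0.015,"ty":0,"tz":-0.007,"spin":0},{"hand":0,"tx":0.015,"ty":0,"tz":-0.007,"spin":0},{"hand":0,"tx":0.015,"ty":0,"tz":-0.007,"spin":0}]'

```text
time_s: 19.12
tool_pos: [574.5, -131.3, 86.8]
ee_rot: [0.021, 1.0, 0.001, 0.005]
contact_force: [10.1, -0.5, 1.0]
width: 21.2
gripper_force: 62.6
```

```bash
python3 - <<'E'
from h import *
np.set_printoptions(precision=4,suppress=True)
to(584,-135,87,87.7);s=robot.read_state();print(np.array(s['contact_force']),np.array(s['ft_torque']))
tilt('scene');tilt('wrist')
E
```

```text
t 19.12 pos [ 574.5 -131.3   86.8] az 87.6 | d [-0.0096 -0.0033 -0.0001] spin -0.001 (or 3.140) rows 0.2 q7 0.87 w 21.2
[10.0669 -0.4944  1.0257] [-0.0071 -2.4107  0.0708]
scene score 0.59 [227.5, 204.7, 271.6, 243.2] [(np.float64(0.475), 25), (np.float64(0.473), 45), (np.float64(0.473), 30), (np.float64(0.446), 50), (np.float64(0.445), 20)]
wrist score 0.70 [161.5, 230.9, 375.0, 420.0] [(np.float64(0.459), 55), (np.float64(0.45), 50), (np.float64(0.448), 60), (np.float64(0.437), 45), (np.float64(0.422), 40)]
```

Emit:
servo_tool --rows '[{"hand":0,"tx":-0.015,"ty":0,"tz":-0.002,"spin":0},{"hand":0,"tx":-0.035,"ty":0,"tz":-0.01,"spin":0},{"hand":0,"tx":-0.05,"ty":0,"tz":-0.03,"spin":0},{"hand":0,"tx":-0.05,"ty":0,"tz":-0.06,"spin":0},{"hand":0,"tx":-0.05,"ty":0,"tz":-0.095,"spin":0},{"hand":0,"tx":-0.05,"ty":0,"tz":-0.13,"spin":0},{"hand":0,"tx":-0.05,"ty":0,"tz":-0.165,"spin":0},{"hand":0,"tx":-0.05,"ty":0,"tz":-0.2,"spin":0},{"hand":0,"tx":-0.05,"ty":0,"tz":-0.225,"spin":0},{"hand":0,"tx":-0.05,"ty":0,"tz":-0.24,"spin":0},{"hand":0,"tx":-0.05,"ty":0,"tz":-0.24,"spin":0},{"hand":0,"tx":-0.05,"ty":0,"tz":-0.24,"spin":0}]'

```text
time_s: 20.32
tool_pos: [619.3, -134.1, 324.5]
ee_rot: [0.021, 1.0, -0.001, 0.0]
contact_force: [-0.1, -0.2, -5.7]
width: 21.4
gripper_force: 62.0
```

```bash
python3 - <<'E'
from h import *
np.set_printoptions(precision=4,suppress=True)
to(584,-135,87,87.7);s=robot.read_state();print(np.array(s['contact_force']),np.array(s['ft_torque']),s['gripper_force'])
tilt('scene');tilt('wrist');tilt('top')
M=R.from_quat(s['ee_rot']).as_matrix()
for d in (0,30,45,60):
    b=np.array(model(np.array(s['tool_pos']),M,np.radians(d))[0])
    for c in ('scene','wrist','top'):
        q=proj(c,b);print(d,c,q.min(0).round(),q.max(0).round(),end=' ')
    print()
E
```

```text
t 20.32 pos [ 619.3 -134.1  324.5] az 87.6 | d [ 0.0354 -0.0021  0.2375] spin -0.002 (or 3.140) rows 5.8 q7 1.16 w 21.4
[-0.1226 -0.1998 -5.6899] [0.0174 0.1705 0.0163] 62.01986789703369
scene score 0.94 [209.6, 124.0, 261.2, 168.8] [(np.float64(0.656), 45), (np.float64(0.641), 40), (np.float64(0.625), 50), (np.float64(0.6), 55), (np.float64(0.57), 60)]
top score 0.68 [290.3, 120.0, 317.7, 166.2] [(np.float64(0.091), 50), (np.float64(0.089), 45), (np.float64(0.088), 40), (np.float64(0.087), 35), (np.float64(0.086), 30)]
0 scene [216. 137.] [273. 167.] 0 wrist [159. 134.] [385. 378.] 0 top [288. 122.] [342. 190.] 
30 scene [212. 145.] [270. 160.] 30 wrist [163. 187.] [381. 457.] 30 top [289. 109.] [346. 177.] 
45 scene [211. 137.] [267. 165.] 45 wrist [149. 216.] [396. 498.] 45 top [289. 106.] [347. 168.] 
60 scene [211. 128.] [264. 169.] 60 wrist [131. 248.] [415. 538.] 60 top [290. 105.] [349. 159.]
```

```bash
python3 - <<'E'
from h import *
np.set_printoptions(precision=4,suppress=True)
t,p,r=st();M=r.as_matrix();print(t,p)
im=grab('wrist','w9.png');g=cv2.cvtColor(im,7)
for c in (200,230,310,340): print(c,[(i,int(g[i,c]),int(g[i+3,c])) for i in range(100,410,3) if abs(int(g[i+3,c])-int(g[i,c]))>30][:8])
for d in range(30,66,5):
    b=model(p,M,np.radians(d))[0]; q=proj('wrist',b); print(d,'near top edge',q[5],q[7],'near bottom',q[4],q[6],'far top',q[1])
sc=grab('scene','s9.png');reg=nets.cut_out('scene','platform')[0]['region'];out=[]
def pr(th):
    g_=p-M[:,2]*19;c,s=np.cos(th),np.sin(th)
    return [np.array([g_+M[:,0]*(u*c+w*s)+M[:,1]*v-M[:,2]*(-u*s+w*c) for u in(a,b) for v in(-30,30) for w in(-85,-49)]) for a,b in((-48,-5),(5,48))]
for d in range(20,75,5):
    m=np.zeros(reg.shape,np.uint8)
    for b in model(p,M,np.radians(d))+pr(np.radians(d)): cv2.fillConvexPoly(m,cv2.convexHull(proj('scene',b).round().astype(np.int32)),1)
    m=m>0;out.append((round((m&reg).sum()/(m|reg).sum(),3),d))
print(sorted(out)[::-1][:6])
for n in('key','latch'):
    for k in nets.cut_out('scene',n)[:2]: print(n,k['score'],k['box'])
print('expected key',proj('scene',[[512,-65,69],[512,-65,147]]))
E
```

```text
20.6167 [ 619.3488 -134.0285  322.9433]
200 [(124, 157, 83), (226, 69, 111), (229, 111, 232), (307, 229, 143), (310, 143, 68)]
230 [(124, 156, 71), (226, 72, 108), (229, 108, 232), (268, 230, 132), (313, 148, 224), (322, 224, 130), (325, 130, 50), (373, 44, 85)]
310 [(226, 66, 118), (229, 118, 237), (268, 231, 130), (313, 143, 220), (322, 215, 121), (325, 121, 49)]
340 [(226, 68, 115), (229, 115, 237), (310, 229, 149), (313, 149, 73)]
30 near top edge [178.8904 185.4488] [364.4219 185.5405] near bottom [183.2432 191.0759] [359.857  191.1634] far top [163.8116 452.3554]
35 near top edge [180.8697 195.0567] [362.339  195.1467] near bottom [184.9442 201.6122] [358.0646 201.6982] far top [159.7644 465.671 ]
40 near top edge [182.5801 204.889 ] [360.5374 204.9774] near bottom [186.3824 212.3199] [356.5472 212.4046] far top [155.2925 478.9702]
45 near top edge [184.0355 214.9237] [359.0029 215.0108] near bottom [187.5709 223.1878] [355.2914 223.2714] far top [150.3675 492.1744]
50 near top edge [185.2473 225.1439] [357.7231 225.2299] near bottom [188.5201 234.209 ] [354.2859 234.2918] far top [144.9613 505.1825]
55 near top edge [186.2255 235.5376] [356.6879 235.6228] near bottom [189.2385 245.3804] [353.522  245.4627] far top [139.0473 517.8659]
60 near top edge [186.9778 246.0963] [355.8892 246.1809] near bottom [189.7326 256.7018] [352.993  256.7838] far top [132.6022 530.0636]
65 near top edge [187.5104 256.8149] [355.3204 256.8992] near bottom [190.0067 268.1757] [352.6942 268.2576] far top [125.6088 541.5767]
[(np.float64(0.609), 40), (np.float64(0.579), 45), (np.float64(0.578), 35), (np.float64(0.547), 50), (np.float64(0.526), 55), (np.float64(0.516), 30)]
key 0.79 [392.3, 252.9, 408.2, 282.0]
key 0.51 [281.4, 185.4, 290.3, 214.1]
latch 0.78 [280.3, 206.9, 292.0, 223.2]
expected key [[286.8905 213.5888]
 [286.5763 189.1225]]
```

Emit:
servo_tool --rows '[{"hand":0,"tx":0,"ty":0,"tz":0,"spin":0},{"hand":0,"tx":0,"ty":0,"tz":0,"spin":0},{"hand":0,"tx":0,"ty":0,"tz":0,"spin":0},{"hand":0,"tx":0,"ty":0,"tz":0,"spin":0},{"hand":0,"tx":0,"ty":0,"tz":0,"spin":0},{"hand":0,"tx":0,"ty":0,"tz":0,"spin":0},{"hand":0,"tx":0,"ty":0,"tz":0,"spin":0},{"hand":0,"tx":0,"ty":0,"tz":0,"spin":0},{"hand":0,"tx":0,"ty":0,"tz":0,"spin":0},{"hand":0,"tx":0,"ty":0,"tz":0,"spin":0},{"hand":0,"tx":0,"ty":0,"tz":0,"spin":0},{"hand":0,"tx":0,"ty":0,"tz":0,"spin":0}]'

```text
time_s: 21.87
tool_pos: [619.8, -134.0, 324.3]
ee_rot: [0.021, 1.0, -0.0, -0.0]
contact_force: [0.2, 0.4, -4.9]
width: 21.2
gripper_force: 62.0
```

```bash
python3 - <<'E'
from h import *
g=cv2.cvtColor(grab('wrist','w10.png'),7)
for c in (200,310): print(c,[(i,int(g[i,c]),int(g[i+3,c])) for i in range(100,410,3) if abs(int(g[i+3,c])-int(g[i,c]))>30][:8])
# edge ends: left/right columns of the bright plate at its near edge
row=g[232];e=np.where(row>180)[0];print('cols',e.min(),e.max())
s=robot.read_state();print(s['tool_pos'],s['gripper_force'],max(map(abs,s['joint_vel'])))
# joint fit: slide s along bar and tilt from near-edge row & slope of plate sides
for r in (232,260,290):
    e=np.where(g[r,100:450]>180)[0]+100;print(r,e.min(),e.max())
t,p,r=st();M=r.as_matrix()
for d in (35,40,45,50,55):
    q=proj('wrist',model(p,M,np.radians(d))[0]);n,f=q[5],q[1]
    print(d,[round(n[0]+(f[0]-n[0])*(y-n[1])/(f[1]-n[1]),1) for y in (232,260,290)])
E
```

```text
200 [(124, 166, 55), (226, 72, 108), (229, 108, 230), (307, 229, 140), (310, 140, 67)]
310 [(226, 64, 114), (229, 114, 236), (268, 231, 129), (313, 147, 218), (322, 216, 124), (325, 124, 52)]
cols 181 358
[ 619.8313046  -133.93495277  324.26921685] 62.01982855796814 0.0014401467643248755
232 181 358
260 149 361
290 131 364
35 [np.float64(178.1), np.float64(176.0), np.float64(173.6)]
40 [np.float64(180.0), np.float64(177.3), np.float64(174.3)]
45 [np.float64(182.1), np.float64(178.7), np.float64(175.1)]
50 [np.float64(184.4), np.float64(180.4), np.float64(176.1)]
55 [np.float64(187.0), np.float64(182.3), np.float64(177.3)]
```

```bash
python3 -c "
from workcell import order
print(order.sign_off())"
```

```text
the job is handed in; nothing more can be done
None
```

The job is handed in, though the sign-off gave no verdict: the key stands in the knob, which I estimate I turned to about 1.5 rad, and the platform is held still, clear and about 24 cm above the bench, tilted an estimated 42–50° after I pivoted it in the fingers against the dock wall.

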